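# Set up the banding machine for a large bowl

### The job

Get the banding machine ready to decorate the large bowl. First slide the transport lock fully to its open end stop so that it clears the spigot, then slide the rest post outward to the stop at the large size mark, then push the tall clay chuck, flange down, fully home on the spigot, and last set the large bowl upright and centred on top of the chuck and let go. Leave the short chuck and the small bowl where they stand.

Things in the scene. Friction and masses are not known exactly. Their poses are not given: they have to be found in the camera images.
- machine: banding machine, a grey box fixed to the bench, 190 (x) x 280 (y) mm, flat top at 60 mm, highest part 190 mm; origin at the centre of its underside. Its -x side (round black dial) faces the robot within 0.25 rad. On top: wheel head with upright spigot in the middle; lock track with the black lock grip on the robot's side; size track with the tall metal rest post on the -y side. Both run along y.
- seat (a point): point on the spigot axis at the foot of the spigot, on the top face of the wheel head (76 mm across), 74 mm above the bench; z up, axes as the machine's. The steel spigot is 30 mm in diameter and stands 45 mm above this point, its top 12 mm tapering to 16 mm.
- lock_slide (a joint): position of the transport lock along the machine's +y (m): 0 = locked, its arm lies over the spigot; 0.11 = open end stop
- lock_grip (a point): centre of the top of the lock's black grip block, 136 mm above the bench; axes as the machine's. The block is 30 (x) x 24 (y, its sliding direction) mm, 67 mm high. From it a flat steel arm 18 mm wide runs 78 mm along machine +x to a 40 mm round cap just above the spigot, 123 to 129 mm above the bench. It slides with about 3 N.
- size_slide (a joint): position of the rest post along the machine's -y, away from the spigot (m): 0 = small, 60 mm from the spigot axis; 0.06 = end stop at the large mark (bigger ring on the housing), 120 mm from the spigot axis
- rest_top (a point): centre of the top face of the rest post, 190 mm above the bench; axes as the machine's. The post is a plain upright aluminium bar, 28 mm along x, 16 mm along y (its sliding direction) and 100 mm of its height is free to grip. It slides with about 3 N.
- chuck: the tall chuck, a loose fired-clay tube standing upright: 80 mm high, 56 mm outside, bore 34 mm right through, with a flange 72 mm across and 10 mm thick at its foot; origin at the centre of its underside, z up. About 0.3 kg.
- chuck_top (a point): centre of the top end of the tall chuck, 80 mm above its underside
- bowl: the large bowl, pale fired clay, standing upright: 124 mm across the rim, 62 mm high, flat foot 54 mm across, wall 6 mm thick and nearly upright for the top 30 mm; origin at the centre of the underside of its foot, z up. About 0.25 kg.
- chuck_short: the short chuck, not used: like the tall one but 50 mm high
- bowl_small: the small bowl, not used: 88 mm across, 42 mm high

How it is judged:
By the outcome, as a careful person would: the job done as asked, in the order asked, and still so for the second after the job is handed in, with the robot touching nothing.
It also fails if it takes over 72 s, if anything falls off the work surface, if the arm or the gripper's body presses on something with over 40 N, if the wrist force passes 120 N, or if a joint passes its speed limit or range.

### The arm

A 6-joint arm with a two-finger parallel gripper is mounted at the origin on the work surface. World frame = base frame: x ahead of the robot, y to its left, z up, the work surface at z = 0. Lengths are in m, angles in rad, forces in N, time in s.
With the tool pointing down it reaches from about 0.35 to 0.875 m from the base axis. Payload 15.5 kg.
Tool frame: the origin (TCP) lies at the very end of the fingers, on their centre line; the grasp point (between the pads) lies 19 mm behind it; z points along the fingers, y is the direction in which the jaws open and shut (so a half turn about z gives the same grasp; the last joint's range is limited). The gripper opens to 85 mm and grips with 20 to 120 N. Pads are 22 mm wide; open, the fingers measure 114 mm over their backs; the gripper's body (76 mm by 85 mm) begins 54 mm behind the grasp point. The pads swing forward as they close: fully open they stand 13 mm farther back than shut.
Start: joints at [1.032, 0.494, 1.345, -0, 1.302, -0.096], TCP at [0.268, 0.565, 0.231] pointing down, gripper open.
Joint ranges: [-2.91, 2.91], [-0.82, 2.16], [0.22, 2.67], [-1.22, 4.37], [0.12, 2.79], [-3.08, 3.08]. Speed limits (rad/s): [1.89, 1.89, 2.57, 3.01, 3.01, 3.01].

### API

Orientations are given as [roll, pitch, yaw] about the fixed x, y, z axes, in that order (R = Rz(yaw) Ry(pitch) Rx(roll)).
In Python, from rig import r gives the robot as it stands. The module is installed in compiled form; this text tells all that it offers. Calls block until the motion is done:
- r.movep(position, orientation): joint-space move of the TCP to a pose.
- r.movel(position, rotation=None, max_speed=0.15, guard=None): straight line of the TCP; rotation=None keeps the orientation; max_speed is the mean speed in m/s. With guard (N) it stops when the force on the tool has changed by that much, and returns True; else False.
- r.move_joints(angles): joint-space move.
- r.gripper_to(opening, squeeze=None): finger opening in m; squeeze is the grip in N (None keeps the last); returns when the fingers have stopped.
- r.hold(seconds).
- r.inverse_kinematics(position, orientation): joint angles nearest the present ones, or None.
- r.capture(name): name is "scene" or "top" or "wrist"; returns a dict with "image" (480x640x3 uint8, blue, green, red), "intrinsics" (3x3 intrinsics, pixels), "k1" (the pictures are not rectified: a ray, as slopes to the right and down, at radius r is drawn at 1 + k1 r^2 times it, then the intrinsics apply), "rvec" (rotation vector, rad) and "tvec" (3), from world to camera coordinates, as OpenCV has them. Camera axes: x right, y down, z forward; pixel columns grow to the right and rows downward; lengths in m; the calibration is good to about 2 mm. A picture is of the moment at which its call begins. There is no depth.
A pose or a line that the arm cannot do raises r.PlanningError and nothing moves.
- r.close_job(): hands the job in, once; it reports no verdict.
Readings, each from a call of its own:
- r.get_time(): time.
- r.get_joints(): joint angles.
- r.get_qd(): joint speeds.
- r.get_joint_efforts(): joint torques, N m.
- r.get_tool_pos(): TCP position.
- r.get_orientation(): TCP orientation.
- r.get_wrist_force(): force on the tool from outside, world axes, zero at the start.
- r.get_ft_torque(): the same for the moment, N m.
- r.get_finger_gap(): finger opening in m.
Only numpy, scipy, OpenCV 4.12 (cv2) and the standard library are available. Lean on these libraries where they do the work, as an engineer would, in place of code of your own. Each camera call takes 0.05 s, during which the arm holds its last target. There are 200 camera calls.

## Working session

There is one attempt and no reset: what is moved stays moved. The work goes in short steps, each a Python script; the robot and the scene stay as the last script left them, time stands still between calls to the robot, and variables do not carry over. Pictures are saved under pics/ and viewed, about 8 in all and at most 12, crops included, and the job is handed in when it is done.

```bash
mkdir -p pics; ls; python3 - <<'E'
from rig import r
import cv2,pickle
for n in("scene","top"):
    c=r.capture(n); cv2.imwrite(f"pics/{n}0.png",c["image"]); pickle.dump(c,open(f"{n}0.pkl","wb"))
    R=cv2.Rodrigues(c["rvec"])[0]; print(n,c["intrinsics"],c["k1"],-R.T@c["tvec"].ravel(),R)
print(r.get_time(),r.get_orientation())
E
```

```text
pics
scene [[497.66001613   0.         312.32462657]
 [  0.         497.66001613 236.53109263]
 [  0.           0.           1.        ]] -0.07676061833427168 [1.11441543 0.38802065 0.95574738] [[-0.54317211  0.83959902  0.00612838]
 [ 0.64383376  0.42118608 -0.63881169]
 [-0.53892685 -0.34303903 -0.76933872]]
top [[492.18126492   0.         318.46186448]
 [  0.         492.18126492 237.02448403]
 [  0.           0.           1.        ]] -0.003900705212203263 [ 0.38940515 -0.01677777  1.31968705] [[-1.22796158e-02 -9.99923503e-01 -1.48317028e-03]
 [-9.93199617e-01  1.23687551e-02 -1.15764996e-01]
 [ 1.15774486e-01  5.15344793e-05 -9.93275524e-01]]
0.1 [-3.14050167e+00 -7.72385115e-05  2.69879088e+00]
```

View pics/top0.png

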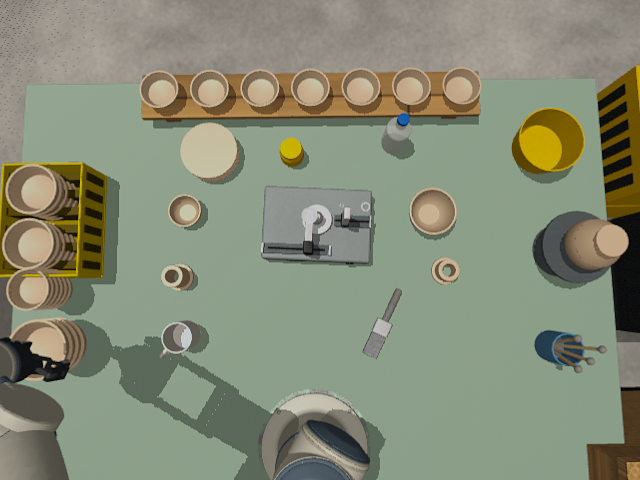

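View pics/scene0.png

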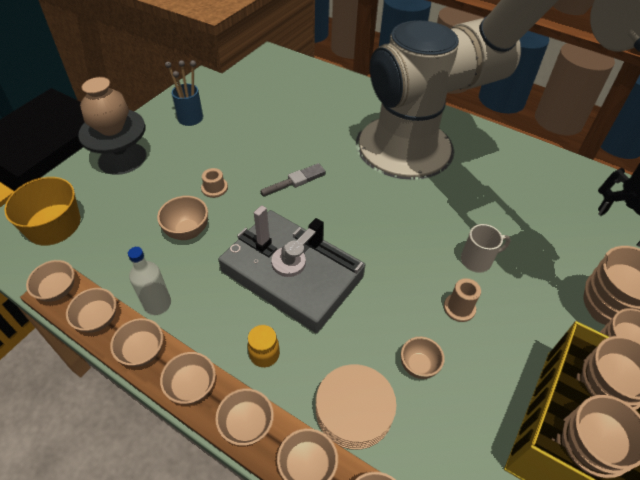

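```bash
cat > h.py <<'E'
import numpy as np,cv2,pickle
def cam(c): return c["intrinsics"],cv2.Rodrigues(c["rvec"])[0],np.ravel(c["tvec"]),float(c["k1"])
def proj(c,P):
    K,R,t,k=cam(c); return cv2.projectPoints(np.atleast_2d(P).astype(float),R,t,K,np.array([k,0,0,0.]))[0][:,0]
def ray(c,uv,z):
    K,R,t,k=cam(c); n=cv2.undistortPoints(np.array([[uv]],float),K,np.array([k,0,0,0.]))[0,0]
    d=R.T@np.r_[n,1]; o=-R.T@t; return o+d*(z-o[2])/d[2]
E
python3 - <<'E'
import cv2
a=cv2.imread("pics/top0.png"); s=cv2.imread("pics/scene0.png")
f=lambda im,x,y,w,h,k:cv2.resize(im[y:y+h,x:x+w],None,fx=k,fy=k,interpolation=cv2.INTER_CUBIC)
cv2.imwrite("pics/topc.png",f(a,255,175,130,100,6))
import numpy as np
cv2.imwrite("pics/obj.png",np.vstack([np.hstack([f(a,150,255,50,40,8),f(a,403,185,60,50,8)[:320,:400]]),np.hstack([f(s,440,270,50,60,5)[:280],f(s,155,190,60,56,5)])[:, :550].copy() if 0 else np.hstack([f(s,435,272,50,56,5),f(s,150,192,64,56,5)]+[np.zeros((280,800-570,3),np.uint8)])]))
E
```

```text
(no output)
```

View pics/topc.png

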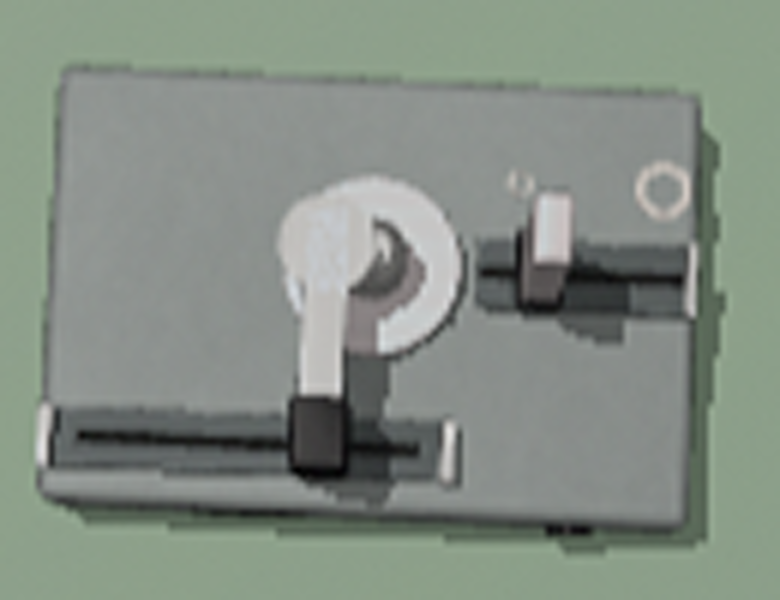

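View pics/obj.png

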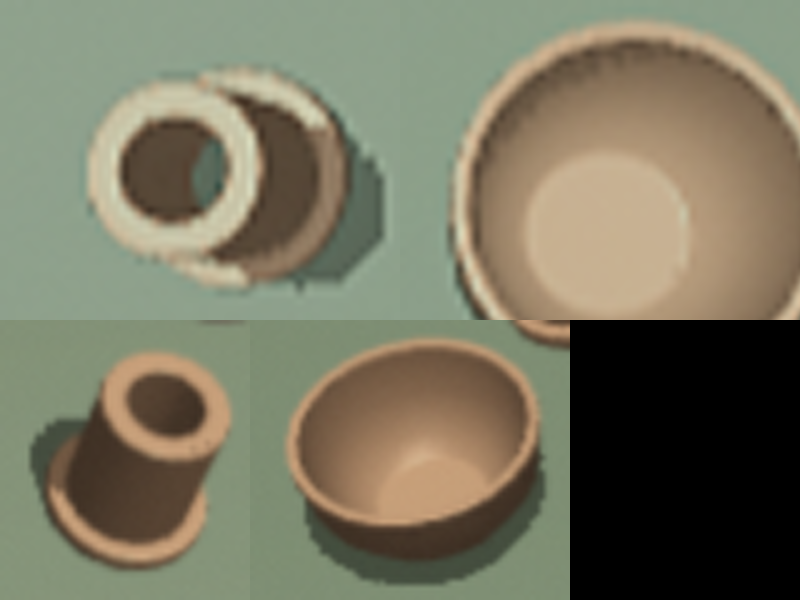

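```bash
python3 - <<'E'
from h import *
from scipy.optimize import least_squares
T=pickle.load(open("top0.pkl","rb"));S=pickle.load(open("scene0.pkl","rb"))
q=lambda u,v,x0,y0,k:(x0+(u+.5)/k-.5,y0+(v+.5)/k-.5)
m=lambda u,v,z:ray(T,q(u,v,255,175,6),z)
TL,TR,BL,BR=[m(*p,.06) for p in((65,68),(697,95),(45,495),(685,522))]
for a,b in((TR,TL),(BR,BL)): d=b-a; print("yaw y",np.arctan2(-d[0],d[1]),np.hypot(*d[:2]))
for a,b in((BL,TL),(BR,TR)): d=b-a; print("yaw x",np.arctan2(d[1],d[0]),np.hypot(*d[:2]))
print("machine c",(TL+TR+BL+BR)/4)
h=m(373.5,266,.074);print("head",h)
for n,p in dict(cap=(326,243,.129),grip=(320,435,.136),post=(553,230,.19)).items():
    P=m(*p);print(n,P)
t1=q(175,168,150,255,8);s1=q(167,86,435,272,5)
print("chuck top/scene",ray(T,t1,.08),ray(S,s1,.08), "flange",ray(T,q(250,178,150,255,8),.01))
# bowl
s2=q(164,113,150,192,5)
b=ray(S,s2,.062);print("bowl scene",b,"top edges L",ray(T,(409.7,212),.062)[1]-.062,ray(T,(432,187.7),.062)[0]-.062,"R",ray(T,(456,212),.062)[1]+.062,"B",ray(T,(432,235),.062)[0]+.062)
E
```

```text
yaw y -0.05609359611049781 0.2748808587966046
yaw y -0.05460633865172975 0.27367979984537255
yaw x -0.04573323609671821 0.18614491580512624
yaw x -0.052178575695252694 0.18572931696748501
machine c [ 0.57162319 -0.01265443  0.06      ]
head [ 0.58130179 -0.01311879  0.074     ]
cap [0.5825608  0.00598852 0.129     ]
grip [0.50323014 0.00905502 0.136     ]
post [ 0.57666062 -0.08314623  0.19      ]
chuck top/scene [0.44093657 0.35421107 0.08      ] [0.44104703 0.35285568 0.08      ] flange [0.44022973 0.35016041 0.01      ]
bowl scene [ 0.60211232 -0.31341284  0.062     ] top edges L -0.31558492674519956 0.5995590855464614 R -0.31139357827194514 B 0.5996053757900857
```

```bash
python3 - <<'E'
from rig import r
import cv2,pickle,numpy as np
for y in(-.053,np.pi-.053,np.pi/2-.053,-np.pi/2-.053):
    for p in((.503,.009,.101),(.503,.1,.101),(.575,-.143,.145),(.441,.353,.05),(.581,-.013,.19),(.54,-.313,.036)):
        q=r.inverse_kinematics(p,[np.pi,0,y]); print(y,p,None if q is None else np.round(q,2))
r.movep([.50,-.01,.33],[np.pi,0,np.pi-.053])
c=r.capture("wrist"); cv2.imwrite("pics/w1.png",c["image"]); pickle.dump(c,open("w1.pkl","wb"))
print(r.get_time(),np.round(r.get_joints(),2),r.get_wrist_force())
E
```

```text
-0.053 (0.503, 0.009, 0.101) [-0.1   0.51  1.79 -0.    0.85  1.52]
-0.053 (0.503, 0.1, 0.101) [ 0.08  0.52  1.76 -0.    0.86  1.7 ]
-0.053 (0.575, -0.143, 0.145) [-0.34  0.54  1.53 -0.    1.07  1.28]
-0.053 (0.441, 0.353, 0.05) [ 0.57  0.65  1.67 -0.    0.82  2.19]
-0.053 (0.581, -0.013, 0.19) [-0.13  0.48  1.51 -0.    1.16  1.5 ]
-0.053 (0.54, -0.313, 0.036) [-0.62  0.72  1.52 -0.    0.89  1.  ]
3.088592653589793 (0.503, 0.009, 0.101) [-0.1   0.51  1.79  0.    0.85 -1.62]
3.088592653589793 (0.503, 0.1, 0.101) [ 0.08  0.52  1.76  0.    0.86 -1.44]
3.088592653589793 (0.575, -0.143, 0.145) [-0.34  0.54  1.53  0.    1.07 -1.86]
3.088592653589793 (0.441, 0.353, 0.05) [ 0.57  0.65  1.67  0.    0.82 -0.95]
3.088592653589793 (0.581, -0.013, 0.19) [-0.13  0.48  1.51  0.    1.16 -1.64]
3.088592653589793 (0.54, -0.313, 0.036) [-0.62  0.72  1.52  0.    0.89 -2.14]
1.5177963267948966 (0.503, 0.009, 0.101) [-0.1   0.51  1.79 -0.    0.85 -0.05]
1.5177963267948966 (0.503, 0.1, 0.101) [ 0.08  0.52  1.76 -0.    0.86  0.13]
1.5177963267948966 (0.575, -0.143, 0.145) [-0.34  0.54  1.53  0.    1.07 -0.29]
1.5177963267948966 (0.441, 0.353, 0.05) [ 0.57  0.65  1.67 -0.    0.82  0.62]
1.5177963267948966 (0.581, -0.013, 0.19) [-0.13  0.48  1.51 -0.    1.16 -0.07]
1.5177963267948966 (0.54, -0.313, 0.036) [-0.62  0.72  1.52  0.    0.89 -0.57]
-1.6237963267948965 (0.503, 0.009, 0.101) None
-1.6237963267948965 (0.503, 0.1, 0.101) [ 0.08  0.52  1.76 -0.    0.86 -3.01]
-1.6237963267948965 (0.575, -0.143, 0.145) [-0.34  0.54  1.53 -0.    1.07  2.85]
-1.6237963267948965 (0.441, 0.353, 0.05) [ 0.57  0.65  1.67  0.    0.82 -2.52]
-1.6237963267948965 (0.581, -0.013, 0.19) [-0.13  0.48  1.51 -0.    1.16  3.07]
-1.6237963267948965 (0.54, -0.313, 0.036) [-0.62  0.72  1.52 -0.    0.89  2.57]
2.3917 [-0.14  0.23  1.49  0.    1.42 -1.66] [0.65164686 0.07494453 0.52962383]
```

View pics/w1.png

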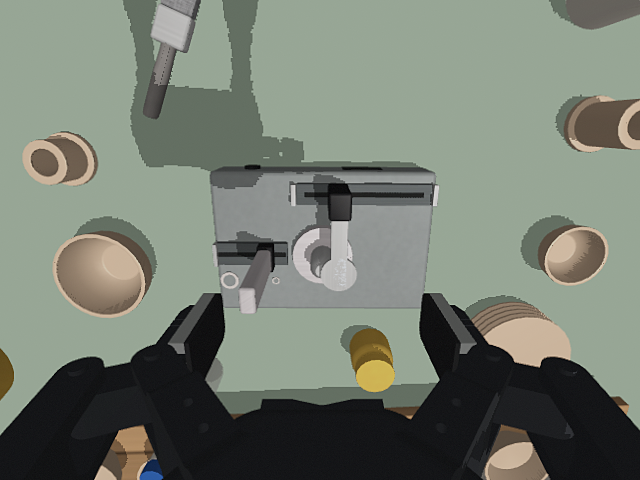

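```bash
python3 - <<'E'
from h import *
W=pickle.load(open("w1.pkl","rb"));K,R,t,k=cam(W);print("cam",-R.T@t,k)
for n,u,z in(("head",(321.5,253.5),.074),("cap",(339,274),.129),("post",(247.5,300),.19),("bowlrim",(98,272),.062),("TL",(434,306.5),.06),("TR",(219,306.5),.06)): print(n,ray(W,u,z))
for n,P in dict(grip=(.503,.009,.136),head=(.581,-.013,.074),post=(.5767,-.083,.19)).items(): print(n,proj(W,P))
E
```

```text
cam [ 0.42325025 -0.00534816  0.47197662] -0.011742905406790112
head [ 0.577542   -0.01349798  0.074     ]
cap [0.58150293 0.00569039 0.129     ]
post [ 0.57538086 -0.08261268  0.19      ]
bowlrim [ 0.59294222 -0.31127341  0.062     ]
TL [0.66914493 0.13664936 0.06      ]
TR [ 0.65346637 -0.15860651  0.06      ]
grip [[339.72371185 206.14772272]]
head [[322.03852097 256.03617422]]
post [[247.25675503 301.27517659]]
```

```bash
cat >> h.py <<'E'
PI=np.pi; YAW=-.053; ex=np.array([np.cos(YAW),np.sin(YAW),0]); ey=np.array([-np.sin(YAW),np.cos(YAW),0])
def st(r,n=""): print(n,"t",round(r.get_time(),2),"p",np.round(r.get_tool_pos(),4),"F",np.round(r.get_wrist_force(),1),"gap",round(r.get_finger_gap(),4))
E
python3 - <<'E'
from rig import r
from h import *
O=[PI,0,PI+YAW]
r.gripper_to(.06,30)
r.movep([.503,.009,.16],O)
print(r.movel([.503,.009,.103],max_speed=.1,guard=12)); r.gripper_to(.0,30); st(r,"grip")
p=np.array(r.get_tool_pos())
print(r.movel(p+ey*.08,max_speed=.1,guard=25)); st(r)
print(r.movel(p+ey*.108,max_speed=.04,guard=20)); st(r)
c=r.capture("top"); cv2.imwrite("pics/t2.png",cv2.resize(c["image"][175:275,235:385],None,fx=5,fy=5,interpolation=cv2.INTER_CUBIC)); pickle.dump(c,open("t2.pkl","wb"))
E
```

```text
False
grip t 4.61 p [0.5033 0.009  0.1036] F [-1.1  0.7  7.8] gap 0.0236
False
 t 5.56 p [0.5077 0.0887 0.1036] F [ 3.4  2.6 -5.4] gap 0.0239
True
 t 6.01 p [0.5085 0.1012 0.1036] F [  1.  -13.9   6.2] gap 0.0236
```

```bash
python3 - <<'E'
from rig import r
from h import *
O=[PI,0,PI+YAW]
p=np.array(r.get_tool_pos())
r.movel(p+ey*.004,max_speed=.02,guard=25); st(r,"push")
r.gripper_to(.05); p=np.array(r.get_tool_pos()); r.movel(p+[0,0,.13],max_speed=.2)
r.movel([.576,-.083,.235],max_speed=.2)
print(r.movel([.576,-.083,.150],max_speed=.15,guard=12)); r.gripper_to(0.,30); st(r,"post")
p=np.array(r.get_tool_pos())
print(r.movel(p-ey*.04,max_speed=.08,guard=25)); st(r)
print(r.movel(p-ey*.062,max_speed=.03,guard=25)); st(r)
r.gripper_to(.05); st(r,"rel")
p=np.array(r.get_tool_pos()); r.movel(p+[0,0,.09],max_speed=.2)
c=r.capture("top"); cv2.imwrite("pics/t3.png",cv2.resize(c["image"][175:275,235:385],None,fx=5,fy=5,interpolation=cv2.INTER_CUBIC)); pickle.dump(c,open("t3.pkl","wb"))
E
```

```text
push t 6.27 p [0.5084 0.1011 0.1036] F [ 0.7 -9.5  5. ] gap 0.0236
False
post t 9.68 p [ 0.5765 -0.0831  0.1509] F [-1.1 -0.3  6.4] gap 0.0156
False
 t 10.33 p [ 0.5742 -0.1235  0.1509] F [-2.3 -3.1  0.2] gap 0.0158
True
 t 10.82 p [ 0.5736 -0.1332  0.1509] F [0.9 8.1 7.6] gap 0.0157
rel t 11.24 p [ 0.5727 -0.1335  0.1503] F [-0.  -0.   0.7] gap 0.0499
```

View pics/t3.png

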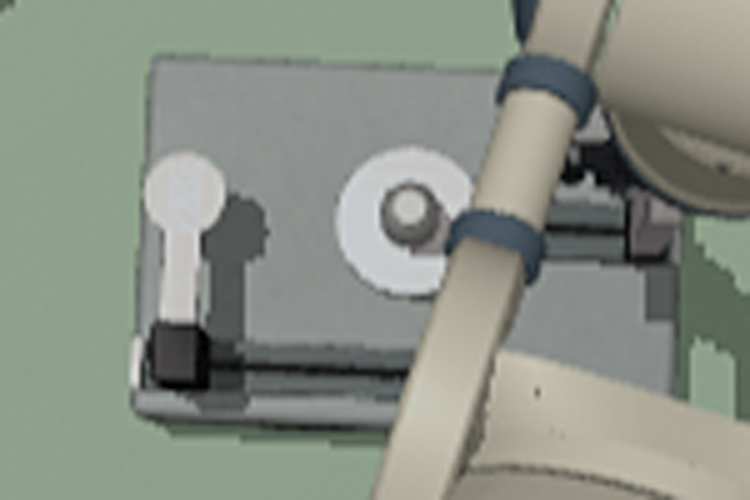

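```bash
python3 - <<'E'
from rig import r
from h import *
T=pickle.load(open("t3.pkl","rb"));print("spigot top",ray(T,(235+410.5/5-.5,175+208.5/5-.5),.119))
O=[PI,0,PI+YAW]; X=[PI,0,PI/2+YAW]
C=np.array([.441,.3535,0])
r.gripper_to(.085,20)
r.movep(C+[0,0,.16],X); st(r)
print(r.movel(C+[0,0,.042],max_speed=.15,guard=10)); r.gripper_to(0.,20); st(r,"x close"); r.hold(.1)
r.gripper_to(.085)
p=np.array(r.get_tool_pos()); r.movel(p+[0,0,.06],max_speed=.2)
r.movel(p+[0,0,.06],O,max_speed=.15) if 0 else r.movep(p+[0,0,.06],O)
print(r.movel(p,max_speed=.15,guard=10)); r.gripper_to(0.,45); st(r,"y close")
p=np.array(r.get_tool_pos()); r.movel([p[0],p[1],.225],max_speed=.2); st(r,"lift")
for n in("top","scene"):
    c=r.capture(n); cv2.imwrite(f"pics/{n}4.png",c["image"]); pickle.dump(c,open(f"{n}4.pkl","wb"))
E
```

```text
spigot top [ 0.58115624 -0.01275574  0.119     ]
 t 14.53 p [0.4413 0.3532 0.1601] F [0.3 0.5 0.2] gap 0.0849
False
x close t 15.84 p [0.4413 0.3537 0.0429] F [-1.5 -1.4  9.5] gap 0.0561
False
y close t 19.19 p [0.4415 0.3538 0.0432] F [-1.3 -1.5  9.7] gap 0.055
lift t 20.26 p [0.4409 0.3534 0.2239] F [-0.4  0.4 -2.6] gap 0.0552
```

```bash
python3 - <<'E'
from rig import r
from h import *
O=[PI,0,PI+YAW]; s=np.array([.581,-.013,0])
r.movel(s+[0,0,.225],max_speed=.2)
print(r.movel(s+[0,0,.168],max_speed=.1,guard=15)); st(r,"above")
c=r.capture("scene"); cv2.imwrite("pics/s5.png",c["image"])
print(r.movel(s+[0,0,.150],max_speed=.05,guard=12)); st(r,"enter")
print(r.movel(s+[0,0,.112],max_speed=.04,guard=15)); st(r,"down")
E
```

```text
False
above t 23.18 p [ 0.5813 -0.013   0.1684] F [ 0.4 -1.2 -2. ] gap 0.055
False
enter t 23.74 p [ 0.5809 -0.013   0.1497] F [ 0.8 -0.4 -3.1] gap 0.0549
True
down t 24.52 p [ 0.5807 -0.0131  0.1168] F [ 1.  -0.   4.8] gap 0.055
```

```bash
python3 - <<'E'
from rig import r
from h import *
s=np.array(r.get_tool_pos())
print(r.movel(s-[0,0,.006],max_speed=.03,guard=30)); st(r,"push")
r.gripper_to(.08); st(r,"open")
p=np.array(r.get_tool_pos()); r.movel([p[0],p[1],.26],max_speed=.2)
r.gripper_to(.05); B=np.array([.5995,-.3135,0])
r.movep(B-ex*.06+[0,0,.25],[PI,0,PI/2+YAW]); st(r)
for n in("wrist","top","scene"):
    c=r.capture(n); cv2.imwrite(f"pics/{n}6.png",c["image"]); pickle.dump(c,open(f"{n}6.pkl","wb"))
a=cv2.imread("pics/scene6.png"); w=cv2.imread("pics/wrist6.png"); t=cv2.imread("pics/top6.png")
z=cv2.resize(a[170:340,140:370],None,fx=1.739,fy=1.739)[:300,:400]
t2=cv2.resize(t[170:270,395:495],None,fx=3,fy=3)
cv2.imwrite("pics/m6.png",np.vstack([np.hstack([z,cv2.resize(w,(400,300))]),np.hstack([t2,cv2.resize(t[170:270,255:385],(400,300)),np.zeros((300,100,3),np.uint8)])]))
E
```

```text
True
push t 24.73 p [ 0.5815 -0.0131  0.1151] F [1.4 1.1 2.7] gap 0.0548
open t 25.1 p [ 0.5809 -0.0132  0.115 ] F [ 0.3 -0.2 -0. ] gap 0.0798
 t 27.52 p [ 0.5399 -0.3095  0.25  ] F [-0.3  0.4 -0.7] gap 0.0499Traceback (most recent call last):
  File "<stdin>", line 14, in <module>
    return _nx.concatenate(arrs, 1, dtype=dtype, casting=casting)
           ~~~~~~~~~~~~~~~^^^^^^^^^^^^^^^^^^^^^^^^^^^^^^^^^^^^^^^
ValueError: all the input array dimensions except for the concatenation axis must match exactly, but along dimension 0, the array at index 0 has size 296 and the array at index 1 has size 300
```

```bash
python3 - <<'E'
from h import *
a=cv2.imread("pics/scene6.png"); w=cv2.imread("pics/wrist6.png"); t=cv2.imread("pics/top6.png")
R=lambda im,W,H:cv2.resize(im,(W,H),interpolation=cv2.INTER_CUBIC)
S=pickle.load(open("scene6.pkl","rb"));T=pickle.load(open("top6.pkl","rb"));W=pickle.load(open("wrist6.pkl","rb"))
print("exp chuck top scene",proj(S,[[.581,-.013,.154],[.581,-.013,.084]]),"top",proj(T,[.581,-.013,.154]),"bowl top/wrist",proj(T,[.5995,-.3135,.062]),proj(W,[.5995,-.3135,.062]),proj(S,[.5995,-.3135,.062]))
cv2.imwrite("pics/m6.png",np.vstack([np.hstack([R(a[180:300,230:390],400,300),R(w,400,300)]),np.hstack([R(t[170:260,380:500],400,300),R(a[170:260,130:250],400,300)])]))
E
```

```text
exp chuck top scene [[287.55098682 236.45010218]
 [288.57644889 256.75793513]] top [[316.62614197 213.95972299]] bowl top/wrist [[432.82516765 211.23731518]] [[381.43222995 206.90304118]] [[183.10113987 213.52004572]]
```

View pics/m6.png

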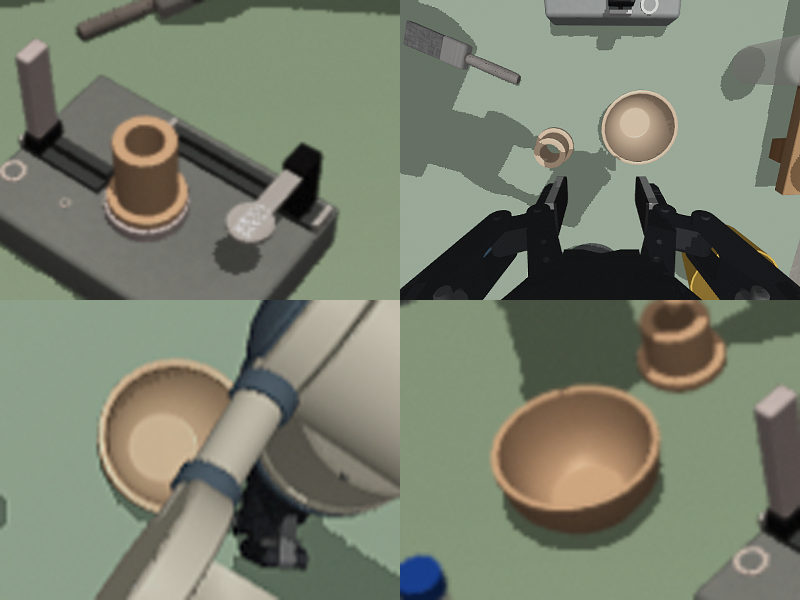

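```bash
python3 - <<'E'
from rig import r
from h import *
O=[PI,0,PI+YAW]; B=np.array([.600,-.313,0]); g=B+ey*.059
r.gripper_to(.045,50)
r.movep(g+[0,0,.12],O)
print(r.movel(g+[0,0,.035],max_speed=.12,guard=8)); st(r,"down")
r.gripper_to(0.,50); st(r,"grip")
p=np.array(r.get_tool_pos()); r.movel([p[0],p[1],.275],max_speed=.18); r.hold(.2); st(r,"lift")
for n in("top","scene"):
    c=r.capture(n); cv2.imwrite(f"pics/{n}7.png",c["image"]); pickle.dump(c,open(f"{n}7.pkl","wb"))
S=pickle.load(open("scene7.pkl","rb"))
e=np.array(r.get_tool_pos())-ey*.059+[0,0,.027]; a=np.linspace(0,2*PI,24)
u=proj(S,e)[0]; print("exp rim centre",e,u)
im=S["image"].copy(); x,y=(u-[80,60]).astype(int)
for q in proj(S,e+.062*np.c_[np.cos(a),np.sin(a),0*a]): cv2.circle(im,tuple(np.round(q).astype(int)),0,(255,0,0),-1)
print("crop",x,y); cv2.imwrite("pics/s7.png",cv2.resize(im[y:y+120,x:x+160],None,fx=5,fy=5,interpolation=cv2.INTER_NEAREST))
E
```

```text
False
down t 30.11 p [ 0.6036 -0.2543  0.0357] F [-0.4 -0.3 -0.5] gap 0.0452
grip t 30.54 p [ 0.6035 -0.2547  0.0362] F [-4.3 -0.6 12.8] gap 0.0084
lift t 32.23 p [ 0.6033 -0.2546  0.2743] F [-0.3  0.5 -2.8] gap 0.0059
exp rim centre [ 0.6002335  -0.31359306  0.30163483] [160.97674561 135.87020311]
crop 80 75
```

View pics/s7.png

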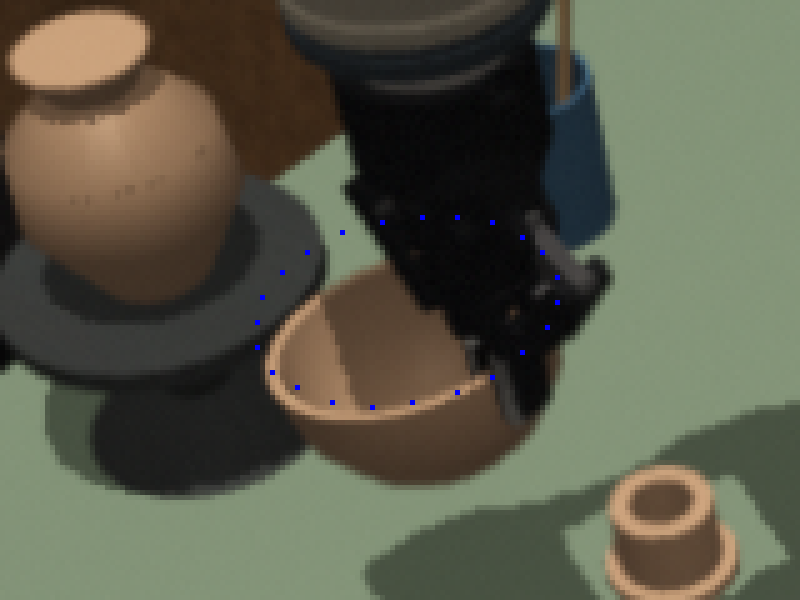

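```bash
python3 - <<'E'
from rig import r
from h import *
from scipy.optimize import least_squares
from scipy.spatial.transform import Rotation as Ro
S=pickle.load(open("scene7.pkl","rb"))
pts=np.array([(266,368),(270,340),(283,318),(345,278),(385,263),(285,395),(310,410),(350,419),(400,418),(450,405),(490,385)],float)
uv=np.array([80,75])+(pts+.5)/5-.5
g=np.array(r.get_tool_pos())+[0,0,.019]; a=np.linspace(0,2*PI,720)
M=np.c_[ex,ey,[0,0,1]]
def rim(p):
    c=.062*np.c_[np.cos(a),np.sin(a),0*a]+[p[2],-.059,.008+p[3]]
    return g+Ro.from_euler("xy",p[:2]).apply(c)@M.T
def f(p):
    q=proj(S,rim(p)); return np.r_[np.min(np.linalg.norm(q[None]-uv[:,None],axis=2),1),p[2]/.004,p[3]/.004]
for x0 in([.2,0,0,0],[.3,.2,0,0],[.1,-.2,0,0]):
    s=least_squares(f,x0,diff_step=1e-3); print(np.round(s.x,4),s.cost)
T=pickle.load(open("top7.pkl","rb")); im=T["image"].copy()
for q in proj(T,rim(s.x))[::20]: cv2.circle(im,tuple(np.round(q).astype(int)),0,(255,0,0),-1)
u=proj(T,rim(s.x).mean(0))[0].astype(int); x,y=u-[64,48]; print(x,y)
cv2.imwrite("pics/t7.png",cv2.resize(im[y:y+96,x:x+128],None,fx=5,fy=5,interpolation=cv2.INTER_NEAREST))
E
```

```text
[ 0.1234 -0.0319  0.0002 -0.0051] 1.4790741035638926
[ 0.1224 -0.0326  0.0002 -0.0051] 1.4781856315457318
[ 0.124  -0.0322  0.0004 -0.005 ] 1.478156835504577
393 144
```

View pics/t7.png

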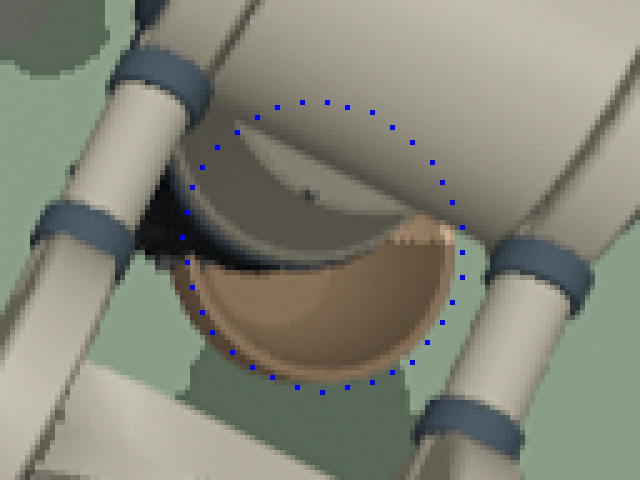

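```bash
python3 - <<'E'
from rig import r
from h import *
from scipy.optimize import least_squares
from scipy.spatial.transform import Rotation as Ro
S=pickle.load(open("scene7.pkl","rb"));T=pickle.load(open("top7.pkl","rb"))
p1=np.array([(266,368),(270,340),(283,318),(345,278),(385,263),(285,395),(310,410),(350,419),(400,418),(450,405),(490,385)],float)
p2=np.array([(453,262),(446,300),(425,335),(395,360),(360,376),(320,383),(280,378)],float)
D=[(S,np.array([80,75])+(p1+.5)/5-.5),(T,np.array([393,144])+(p2+.5)/5-.5)]
g=np.array(r.get_tool_pos())+[0,0,.019]; a=np.linspace(0,2*PI,720); M=np.c_[ex,ey,[0,0,1]]
def rim(p):
    c=.062*np.c_[np.cos(a),np.sin(a),0*a]+[0,-.059,.008]
    return g+(Ro.from_euler("xy",p[:2]).apply(c)+[p[2],p[4],p[3]])@M.T
def f(p):
    return np.r_[np.concatenate([np.min(np.linalg.norm(proj(c,rim(p))[None]-uv[:,None],axis=2),1) for c,uv in D]),p[2]/.004,p[3]/.006,p[4]/.0015]
s=least_squares(f,[.15,0,0,0,0],diff_step=1e-3); print(np.round(s.x,4),s.cost,np.round(s.fun,1)); print(rim(s.x).mean(0),g)
E
```

```text
[ 0.1235 -0.055   0.0029 -0.0034  0.0028] 4.049649520597159 [ 0.7  0.3  0.2  0.1  0.2  0.9  0.3  0.2  0.6  0.3  0.3  0.8  0.3  0.3
  0.6  0.7  0.3  0.1  0.7 -0.6  1.9]
[ 0.6033253  -0.31149854  0.29088397] [ 0.60335904 -0.25467591  0.29363483]
```

```bash
cat >> h.py <<'E'
from scipy.spatial.transform import Rotation as Ro
def tool(ta,tb=0):
    return Ro.from_rotvec(ex*ta)*Ro.from_rotvec(ey*tb)*Ro.from_euler("xyz",[PI,0,PI+YAW])
def gmove(r,g,R,**k):
    return r.movel(np.array(g)+.019*R.apply([0,0,1]),R.as_euler("xyz"),**k)
def grasp(r):
    R=Ro.from_euler("xyz",r.get_orientation()); return np.array(r.get_tool_pos())-.019*R.apply([0,0,1])
SEAT=np.array([.581,-.013,0])
E
python3 - <<'E'
from rig import r
from h import *
R=tool(-.12)
g=SEAT+ey*.058-ex*.002
gmove(r,[*g[:2],.30],R,max_speed=.15); r.gripper_to(0,80)
gmove(r,[*g[:2],.24],R,max_speed=.1); r.hold(.2); st(r)
for n in("top","scene"):
    c=r.capture(n); cv2.imwrite(f"pics/{n}8.png",c["image"]); pickle.dump(c,open(f"{n}8.pkl","wb"))
a=np.linspace(0,2*PI,24); out=[]
for n in("scene8","top8"):
    C=pickle.load(open(n+".pkl","rb")); im=C["image"].copy()
    u=proj(C,SEAT+[0,0,.2])[0]; x,y=(u-[50,50]).astype(int); print(n,x,y)
    im=cv2.resize(im[y:y+100,x:x+100],(400,400),interpolation=cv2.INTER_CUBIC)
    for q in proj(C,SEAT+[0,0,.24+.003]+.062*np.c_[np.cos(a),np.sin(a),0*a]): cv2.circle(im,tuple(np.round((q-[x,y]+.5)*4-.5).astype(int)),1,(255,0,0),-1)
    out.append(im)
cv2.imwrite("pics/m8.png",np.hstack(out))
E
```

```text
t 35.63 p [0.5823 0.0428 0.2218] F [ 0.  -0.5 -2. ] gap 0.0049
scene8 236 171
top8 266 160
```

View pics/m8.png

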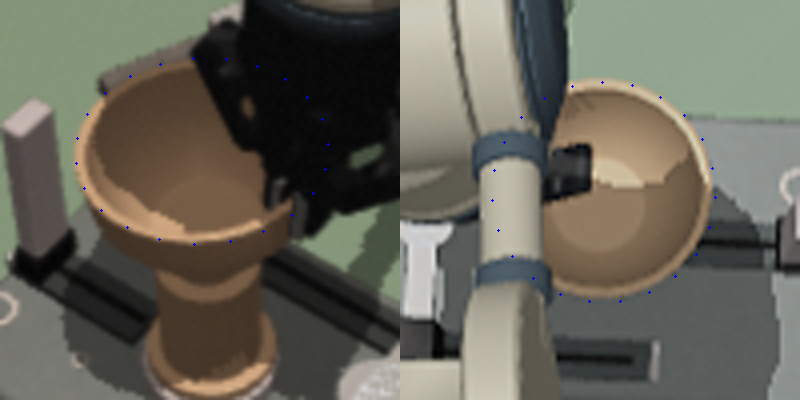

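```bash
python3 - <<'E'
from rig import r
from h import *
R=tool(-.12); g=grasp(r)-ex*.0015
gmove(r,[*g[:2],.220],R,max_speed=.06,guard=5)
print(gmove(r,[*g[:2],.204],R,max_speed=.02,guard=4)); st(r,"contact"); print(grasp(r),r.get_ft_torque())
for n in("top","scene"):
    c=r.capture(n); cv2.imwrite(f"pics/{n}9.png",c["image"]); pickle.dump(c,open(f"{n}9.pkl","wb"))
a=np.linspace(0,2*PI,24); out=[]
for n in("scene9","top9"):
    C=pickle.load(open(n+".pkl","rb")); im=C["image"].copy()
    u=proj(C,SEAT+[0,0,.19])[0]; x,y=(u-[50,50]).astype(int); print(n,x,y)
    im=cv2.resize(im[y:y+100,x:x+100],(400,400),interpolation=cv2.INTER_CUBIC)
    for q in proj(C,SEAT+[0,0,.216]+.062*np.c_[np.cos(a),np.sin(a),0*a]): cv2.circle(im,tuple(np.round((q-[x,y]+.5)*4-.5).astype(int)),1,(255,0,0),-1)
    out.append(im)
cv2.imwrite("pics/m9.png",np.hstack(out))
E
```

```text
True
contact t 36.72 p [0.5808 0.043  0.1929] F [0.6 2.5 6.3] gap 0.0052
[0.58090678 0.04527169 0.21174342] [ 0.01551306 -0.15806869 -0.00192661]
scene9 236 175
top9 266 161
```

View pics/m9.png

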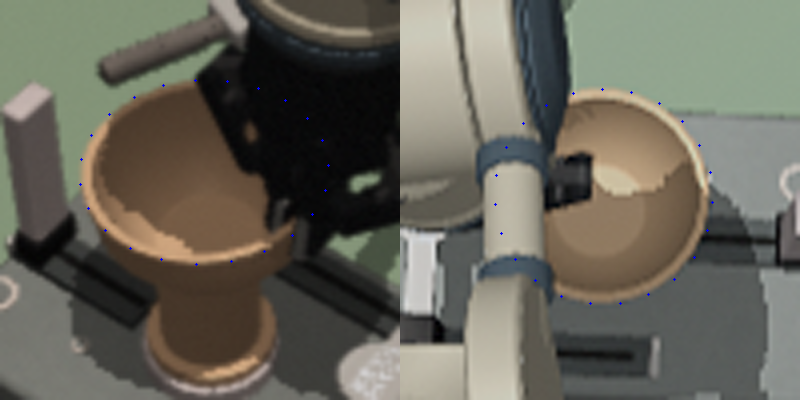

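```bash
python3 - <<'E'
from rig import r
from h import *
r.gripper_to(.04); st(r,"open")
p=np.array(r.get_tool_pos())
print(r.movel(p+[0,0,.10],max_speed=.1,guard=10)); 
r.movep([.38,.30,.35],[PI,0,PI+YAW]); r.hold(.3); st(r,"away")
a=np.linspace(0,2*PI,24); out=[]
for n in("scene","top"):
    C=r.capture(n)
    im=C["image"].copy(); u=proj(C,SEAT+[0,0,.17])[0]; x,y=(u-[50,50]).astype(int)
    if n=="top": cv2.imwrite("pics/topfull.png",im)
    im=cv2.resize(im[y:y+100,x:x+100],(400,400),interpolation=cv2.INTER_CUBIC)
    for z,rad in((.216,.062),):
        for q in proj(C,SEAT+[0,0,z]+rad*np.c_[np.cos(a),np.sin(a),0*a]): cv2.circle(im,tuple(np.round((q-[x,y]+.5)*4-.5).astype(int)),1,(255,0,0),-1)
    out.append(im)
cv2.imwrite("pics/m10.png",np.hstack(out))
E
```

```text
open t 37.24 p [0.5802 0.0429 0.1926] F [ 0.4  0.9 -0.1] gap 0.0401
False
away t 39.94 p [0.3804 0.2997 0.3498] F [0.7 0.2 0.2] gap 0.0399
```

View pics/m10.png

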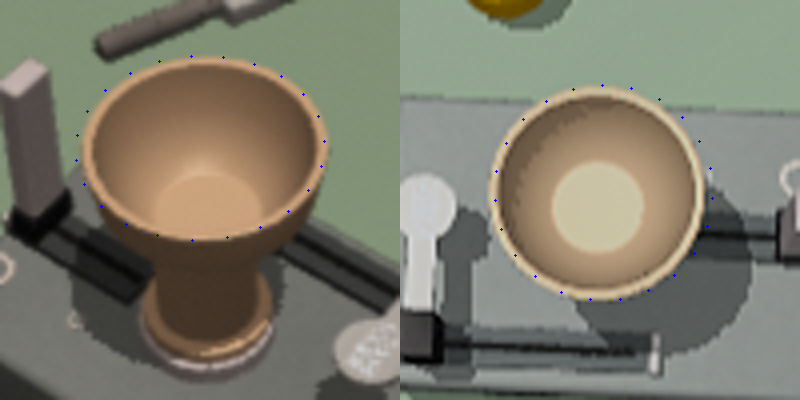

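```bash
cat > chk.py <<'E'
from h import *
from rig import r
from scipy.optimize import least_squares
# edges in opposite pairs read off an overlay crop
def show(name):
    a=np.linspace(0,2*PI,24); out=[]
    for n in("scene","top"):
        C=r.capture(n); u=proj(C,SEAT+[0,0,.17])[0]; x,y=(u-[50,50]).astype(int)
        im=cv2.resize(C["image"][y:y+100,x:x+100],(400,400),interpolation=cv2.INTER_CUBIC)
        for q in proj(C,SEAT+[0,0,.216]+.062*np.c_[np.cos(a),np.sin(a),0*a]): cv2.circle(im,tuple(np.round((q-[x,y]+.5)*4-.5).astype(int)),1,(255,0,0),-1)
        out.append(im)
    cv2.imwrite(name,np.hstack(out))
E
python3 - <<'E'
from rig import r
from h import *
from chk import show
R=tool(-.12); E=R.as_euler("xyz"); p=np.array([.5802,.0429,.1926])
r.movep(p+[0,0,.10],E)
print(r.movel(p+[0,0,.0005],max_speed=.1,guard=5)); r.gripper_to(0,20); st(r,"grip")
p=np.array(r.get_tool_pos()); print(r.movel(p-ey*.003,max_speed=.02,guard=12)); st(r,"slid")
r.gripper_to(.04); p=np.array(r.get_tool_pos())
print(r.movel(p+[0,0,.10],max_speed=.1,guard=10)); 
r.movep([.38,.30,.35],[PI,0,PI+YAW]); r.hold(.3); st(r,"away"); show("pics/m11.png")
E
```

```text
False
grip t 42.82 p [0.5805 0.0431 0.1936] F [0.1 3.1 6. ] gap 0.007
True
slid t 43.02 p [0.5812 0.0415 0.1947] F [-1.7  4.8  7.3] gap 0.0068
False
away t 46.14 p [0.3804 0.2997 0.3498] F [-0.1  0.  -0.5] gap 0.0405
```

```bash
cat >> chk.py <<'E'
def outline(im,C):
    im=im.astype(int); m=((im[...,2]-im[...,0])>18).astype(np.uint8)
    u=proj(C,SEAT+[0,0,.216])[0].astype(int)
    w=np.zeros_like(m); w[u[1]-40:u[1]+40,u[0]-40:u[0]+40]=1; m=cv2.morphologyEx(m*w,cv2.MORPH_CLOSE,np.ones((3,3)))
    ct=max(cv2.findContours(m,cv2.RETR_EXTERNAL,cv2.CHAIN_APPROX_NONE)[0],key=cv2.contourArea)
    return cv2.fitEllipse(ct)
E
python3 - <<'E'
from chk import *
C=r.capture("top"); a=np.linspace(0,2*PI,90)
ee=cv2.fitEllipse(proj(C,SEAT+[0,0,.216]+.062*np.c_[np.cos(a),np.sin(a),0*a]).astype(np.float32))
for n,im in(("before",cv2.imread("pics/topfull.png")),("now",C["image"])):
    e=outline(im,C); print(n,e,ray(C,e[0],.216)-ray(C,ee[0],.216))
print("exp",ee)
E
```

```text
before ((314.70001220703125, 209.82632446289062), (53.1850471496582, 53.43098068237305), 132.05136108398438) [-0.00022815  0.00406318  0.        ]
now ((314.6721496582031, 209.82113647460938), (53.23394775390625, 53.36139678955078), 131.949951171875) [-0.00021541  0.00412635  0.        ]
exp ((316.48681640625, 209.7051239013672), (53.84650802612305, 54.56710433959961), 88.43614959716797)
```

```bash
python3 - <<'E'
from chk import *
R=tool(-.12); E=R.as_euler("xyz"); p=np.array([.5806,.0430,.1929])
r.movep(p+ey*.002+[0,0,.08],E)
print(r.movel(p+ey*.002,max_speed=.1,guard=5)); r.gripper_to(0,80); st(r,"grip")
r.movel(p-ey*.004+[0,0,.015],max_speed=.05); st(r,"lifted")
c=r.capture("top"); cv2.imwrite("pics/top12.png",c["image"])
print(r.movel(p-ey*.004-[0,0,.006],max_speed=.025,guard=5)); st(r,"contact")
r.gripper_to(.04); q=np.array(r.get_tool_pos())
print(r.movel(q+[0,0,.10],max_speed=.1,guard=10))
r.movep([.42,.22,.33],[PI,0,PI+YAW]); r.hold(.2); st(r,"away")
C=r.capture("top"); cv2.imwrite("pics/top13.png",C["image"]); a=np.linspace(0,2*PI,90)
cc=r.capture("scene"); cv2.imwrite("pics/scene13.png",cc["image"])
e=outline(C["image"],C); ee=proj(C,SEAT+[0,0,.216])[0]; print(e,ray(C,e[0],.216)-ray(C,ee,.216))
E
```

```text
False
grip t 48.93 p [0.5809 0.0449 0.1938] F [-3.7 -0.   9.8] gap 0.0049
lifted t 49.41 p [0.5805 0.0389 0.208 ] F [ 0.   0.8 -1.8] gap 0.0047
True
contact t 50.02 p [0.5805 0.0393 0.1951] F [-0.2  3.   6. ] gap 0.0043
False
away t 52.76 p [0.4208 0.2194 0.3296] F [-0.3  0.1 -0.6] gap 0.0404
((316.52606201171875, 209.56724548339844), (53.24904251098633, 53.427734375), 132.4925079345703) [-8.37393133e-05 -9.32238384e-05  0.00000000e+00]
```

```bash
python3 - <<'E'
from chk import *
a=cv2.imread("pics/topfull.png");b=cv2.imread("pics/top13.png")
d=np.abs(a.astype(int)-b).max(2)
print("lock region",(d[225:262,260:300]>40).sum(),"post",(d[190:240,338:375]>40).sum(),"bowl",(d[180:240,285:345]>40).sum(),"shorts",(d[255:290,425:465]>40).sum())
s=cv2.imread("pics/scene13.png"); S=r.capture("scene")
# rim ring predicted: brightness just inside vs just outside in scene at left/right/far
t=np.linspace(0,2*PI,12,endpoint=False)
for k in(.058,.067): print(k,[int(s[int(v),int(u),2])-int(s[int(v),int(u),0]) for u,v in proj(S,SEAT+[0,0,.216]+k*np.c_[np.cos(t),np.sin(t),0*t])])
st(r,"end"); r.close_job()
E
```

```text
lock region 20 post 134 bowl 372 shorts 0
0.058 [76, 76, 77, 75, 76, 74, 73, 71, 72, 69, 76, 76]
0.067 [26, 30, 30, 15, 11, 10, 11, 11, 11, 12, 11, 6]
end t 52.91 p [0.4204 0.2196 0.3298] F [ 1.2  0.1 -0.6] gap 0.0402
the job is handed in; nothing more can be done
```

The banding machine is set up for the large bowl, in the order asked, and the job was handed in at about 52.9 s of the 72 s allowed.

- **Lock:** it slid to a firm stop. The stop position matches 0.11 m to within about 1 mm, and a picture showed the spigot clear.
- **Rest post:** it slid out to a firm stop about 120 mm from the spigot axis, which is the large mark.
- **Tall chuck:** it is fully on the spigot, flange down. A second push stopped firmly, and its top appears where it should in the scene picture.
- **Large bowl:** it hung about 7° tilted when first lifted, so I tilted the tool to level it.
    - **First placing:** it ended about 4 mm off centre by the top camera; the scene camera suggested nearer 2 mm.
    - **First correction:** sliding it in the grip did not move it.
    - **Second correction:** I lifted it and set it down again. By the top camera it is now within about 0.2 mm of the axis. That figure is only as good as the calibration, about 2 mm.

The last checks were done by code, because the 12-picture limit was used up:

- **Upright:** the scene camera found the rim where an upright bowl's should be.
- **Lock and short chuck:** a before/after comparison showed almost no change near the lock and none around the short chuck.
- **Rest post:** the same comparison showed some changed pixels there. I took these to be the arm's or bowl's shadow and did not look into them further. The robot did not go back near the post after setting it.
- **Small bowl:** it was never approached, but I did not check it separately.

The robot was clear of everything at hand-in.

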